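# Hold a cast cover ready over the housing studs

### The arm

A 7-joint arm with a two-finger parallel gripper is mounted at the origin on the work surface. World frame = base frame: x ahead of the robot, y to its left, z up, the work surface at z = 0. Lengths are in m, angles in rad, forces in N, time in s.
With the tool pointing down it reaches from about 0.35 to 0.9 m from the base axis. Payload 8.1 kg.
Tool frame: the origin (TCP) lies midway between the tips of the shut fingers; the grasp point (between the pads) lies 19 mm behind it; z points along the fingers, y is the line along which they close (so a half turn about z gives the same grasp; the last joint's range is limited). The gripper opens to 92 mm and grips with 3 to 60 N. Pads are 19 mm wide; open, the fingers measure 130 mm over their backs; the gripper's body (75 mm by 190 mm) begins 47 mm behind the grasp point.
Start: joints at [1.157, 0.434, 0.025, 1.573, -0.012, 1.134, -0.075], TCP at [0.191, -0.595, 0.227] pointing down, gripper open.
Joint ranges: [-2.62, 2.62], [-0.44, 2.09], [-1.27, 1.32], [0.08, 2.57], [-1.32, 4.46], [0.12, 2], [-2.74, 2.74]. Speed limits (rad/s): [2.22, 2.22, 3.01, 3.01, 3.14, 3.14, 3.14].

### API

Orientations are given as [roll, pitch, yaw] about the fixed x, y, z axes, in that order (R = Rz(yaw) Ry(pitch) Rx(roll)).
In Python, from bench import read_state, camera, sign_off gives the robot as it stands.
- The arm moves only by the tool move_arm, never from a script. Its argument "increments" is a list of rows, each an object of numbers: "dx", "dy", "dz": the shift along the tool's x, y, z each as a share of 0.3 m, from -1 to 1; "rx", "ry", "rz": the turn, a rotation vector about the tool's x, y, z each as a share of 30 degrees, from -1 to 1; "fingers": the opening, from -1 (shut) to 1 (fully open). In form: [{"dx": .., "dy": .., "dz": .., "rx": .., "ry": .., "rz": .., "fingers": ..}, ...]. A call has exactly 8 rows; each row is the pose to reach, as a shift and turn from the pose commanded when the call began, along the tool's axes at that moment; what a row does not reach only later rows make up. A row lasts 1/10 s, in which the tool goes at most 50 mm and 8.59 degrees, less where a joint would pass 70% of its speed; a pose out of reach is approached as far as the arm can. A call with a number of a shift or a turn outside -1 to 1 is refused whole. A call with a gripper value outside its range is refused whole. The fingers move at their own pace and stop on an object; "newtons" is the grip in N (left out, the last holds). Time passes only in rows, so rows that repeat a pose let the fingers close, or fill a call up. It gives the time, the measured TCP pose, the force, the opening and the grip force at its end, in the units of the state.
- read_state(): the state, without advancing time (a new reading comes with each control period).
- camera(name): name is "scene" or "top" or "wrist"; returns a dict with "color" (384x512x3 uint8, red, green, blue), "fx", "fy", "cx", "cy" (pixels), "extrinsics" (4x4, takes a point from world to camera coordinates); the wrist camera has in their place "hand_eye" (4x4, takes a point from camera to tool coordinates, whose origin is the TCP and whose axes are the flange's). Camera axes: x right, y down, z forward; pixel columns grow to the right and rows downward; lengths in m; the calibration is good to about 2 mm. The wrist camera is an equidistant fisheye: a pixel r from the principal point sees the ray r / f radians off the axis. A picture is of the moment at which its call begins: read the wrist's pose just before it. There is no depth.
- sign_off(): hands the job in; it is judged then, once.
The state is a dict: "time_s": time; "joint_pos": joint angles; "qvel": joint speeds; "joint_torque": joint torques, N m; "position": TCP position; "eef_rot": TCP orientation; "wrist_force": force on the tool from outside, world axes, zero at the start; "ft_torque": the same for the moment, N m; "width": finger opening in m; "finger_force": force on a finger pad.
Only numpy, scipy, OpenCV 4.12 (cv2) and the standard library are available. Lean on these libraries where they do the work, as an engineer would, in place of code of your own. Each camera call takes 0.05 s, during which the arm holds its last target. There are 200 camera calls.

### The job

Lift the cast cover off its wooden stand by the rib on its top, carry it over the file rack, and stop with it hovering level over the housing that has four studs: its four holes lined up over the studs and its plate about one centimetre above the stud tips, so that the fitter can check the joint before it goes down. Do not touch the rack or that housing at any time, and leave the other housing, the bush, the loose file and the parts bin where they are. Finish while still gripping the cover there, hovering still and touching nothing else: do not lower it or let it go.

Things in the scene. Friction and masses are not known exactly. Their poses are not given: they have to be found in the camera images.
- cover: Cast aluminium cover, 0.38 kg, level. Plate 110 (x) by 84 (y) by 8 mm, four 16 mm holes at x +-40, y +-27 mm; round spigot below, 52 mm wide, 12 mm deep; on top a central rib 56 long (x), 20 thick (y), 36 mm tall, to grip across y. Origin: centre of the spigot's underside, z up; plate underside at z = 12, plate top 20, rib top 56 mm. A half turn makes no difference.
- cover_face (a point): Centre of the underside of the cover's plate, 12 mm above the cover's origin; axes as the cover's.
- stand: Plywood block 90 x 72 x 30 mm fixed on the bench to the robot's left; a 58 mm pocket 16 mm deep in its top takes the cover's spigot loosely, so the plate rests on the block. Origin: centre of the block's underside; its x lies along its 90 mm side. The cover lifts straight up off it.
- housing: The target: loose cast aluminium housing, 2.2 kg, flanges 110 mm (x) by 84 mm (y) top and bottom, a 56 mm bore open at the top, top face 120 mm above the bench. Told by its four dark steel studs, 10 mm in diameter, standing 30 mm above the top face at x = +-40, y = +-27 mm. Origin: centre of its underside, z up.
- stud_tips (a point): Point on the studded housing's axis, level with the tips of the studs, 150 mm above the housing's origin; axes as the housing's.
- bare_housing: Bystander: the same housing without studs (plain undrilled top face), 120 mm tall; it can stand in either of the two places. Origin: centre of its underside.
- file_rack: Obstacle fixed on the bench between the stand and the housings: wooden block 300 mm (x) by 56 mm (y) by 50 mm with five files standing in a row along x, handles up, tops up to 190 mm above the bench. Origin: centre of its underside.
- bush: Bystander: brass bush, 44 mm in diameter, 35 mm tall, standing. Origin: centre of its underside.
- flat_file: Bystander: flat file with a wooden handle, 250 mm long (along its x, handle to -x), 24 mm high, lying beyond the stand. Origin: on the bench, 130 mm from the handle's end.
- parts_bin: Bystander: open black plastic bin 120 x 90 x 50 mm with nuts in it. Origin: centre of its underside.
Not all that is in view belongs to the job. What is shaped like the cover but red is not meant.

How it is judged:
By the outcome, as a careful person would: the job done as asked, in the order asked, and still so for the second after the job is handed in, while the arm keeps its last pose, push and grip.
It also fails if it takes over 45 s, if anything falls off the work surface, if the arm or the gripper's body presses on something with over 40 N, if the wrist force passes 120 N, or if a joint passes its speed limit or range.

## Working session

There is one attempt and no reset: what is moved stays moved. The work goes in short steps, Python scripts to look and compute and a tool call to move; the robot and the scene stay as the last step left them, time stands still between calls to the robot, and variables do not carry over. Pictures are saved under pics/ and viewed, at most 10 in all, crops included, and the job is handed in when it is done.

Besides the shell and the picture viewer there is one more tool, called as name([rows], argument=value, ...), one row to a line, values as JSON. move_arm: Moves the arm, as the interface text tells. Its arguments: {"type":"object","properties":{"increments":{"type":"array","items":{"type":"object","properties":{"dx":{"type":"number","minimum":-1,"maximum":1},"dy":{"type":"number","minimum":-1,"maximum":1},"dz":{"type":"number","minimum":-1,"maximum":1},"rx":{"type":"number","minimum":-1,"maximum":1},"ry":{"type":"number","minimum":-1,"maximum":1},"rz":{"type":"number","minimum":-1,"maximum":1},"fingers":{"type":"number"}}}},"newtons":{"type":"number"}},"required":["increments"]}

```bash
mkdir -p pics; ls
python3 - <<'E'
from bench import read_state,camera
import cv2,numpy as np
s=read_state();print({k:np.round(v,3).tolist() for k,v in s.items()})
for n in("scene","top"):
    c=camera(n);cv2.imwrite(f"pics/{n}0.png",c["color"][...,::-1]);print(n,c["fx"],c["fy"],c["cx"],c["cy"],np.round(c["extrinsics"],3).tolist())
s=read_state();c=camera("wrist");print(c["fx"],c["cx"],c["cy"],np.round(c["hand_eye"],3).tolist())
a=[cv2.imread(f"pics/{n}0.png") for n in("scene","top")]
cv2.imwrite("pics/scene_top0.png",cv2.resize(np.vstack(a),None,fx=.78,fy=.78))
E
```

```text
pics
{'time_s': 0.0, 'joint_pos': [1.157, 0.435, 0.025, 1.574, -0.012, 1.134, -0.075], 'qvel': [-0.001, 0.0, -0.0, -0.0, -0.001, 0.001, -0.001], 'joint_torque': [0.0, -66.784, 0.985, -31.446, -0.061, 0.043, 0.0], 'position': [0.191, -0.595, 0.226], 'eef_rot': [-3.14, 0.0, 0.311], 'wrist_force': [-1.496, 0.678, -0.434], 'ft_torque': [-0.077, 0.028, 0.0], 'finger_force': 0.0, 'width': 0.092}
scene 493.36737262745686 493.36737262745686 256.25681507301243 191.06512592049484 [[-0.845, 0.535, -0.003, 0.399], [0.327, 0.513, -0.794, -0.128], [-0.423, -0.672, -0.608, 2.055], [0.0, 0.0, 0.0, 1.0]]
top 439.76623476970605 439.76623476970605 253.2972191593605 186.44841957765874 [[0.005, -1.0, 0.012, 0.084], [-0.982, -0.007, -0.187, 0.522], [0.187, -0.011, -0.982, 1.328], [0.0, 0.0, 0.0, 1.0]]
297.3186396354542 255.06599615373017 194.75535221408185 [[0.001, -0.968, -0.252, 0.067], [1.0, 0.0, 0.002, 0.001], [-0.001, -0.252, 0.968, -0.157], [0.0, 0.0, 0.0, 1.0]]
```

View pics/scene0.png

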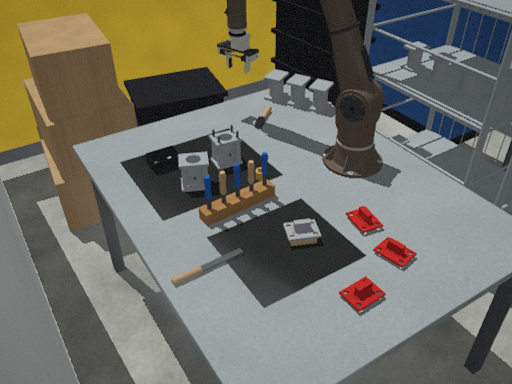

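View pics/top0.png

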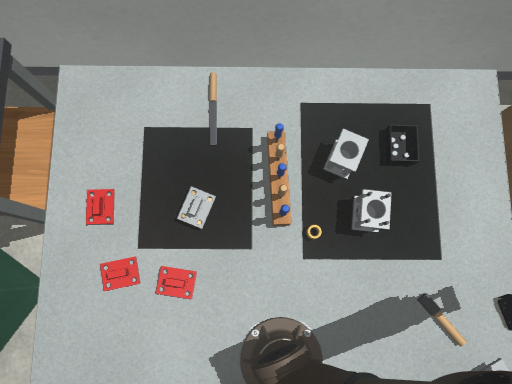

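The scene view shows the grey cover on its stand at about (302,231), the studded housing at about (225,150) and the bare one at (194,172). In the top view the cover is at (197,208), the studded housing at (375,210), the bare one at (347,153) and the files at x≈280, y 130–212.

What could be taken for the cover (top view): red plates at (100,207), (120,272) and (177,282), and the grey one at (197,208). I choose the grey one. For the housing, (375,210) has studs and (347,153) doesn't, so I choose (375,210). I'll check both in one close crop.

```bash
cat > h.py <<'E'
import cv2,numpy as np
from bench import read_state,camera
from scipy.spatial.transform import Rotation as R
def ray(c,px,s=None):
    """origin, direction (world) for a pixel"""
    if "hand_eye" in c:
        d=np.array([px[0]-c["cx"],px[1]-c["cy"]]);r=np.hypot(*d);t=r/c["fx"]
        v=np.r_[np.sin(t)*d/max(r,1e-9),np.cos(t)]
        T=np.eye(4);T[:3,:3]=R.from_euler("xyz",s["eef_rot"]).as_matrix();T[:3,3]=s["position"];T=T@c["hand_eye"]
    else:
        v=np.array([(px[0]-c["cx"])/c["fx"],(px[1]-c["cy"])/c["fy"],1]);T=np.linalg.inv(c["extrinsics"])
    v=T[:3,:3]@v;return T[:3,3],v/np.linalg.norm(v)
def plane(c,px,z,s=None):
    o,v=ray(c,px,s);return o+v*(z-o[2])/v[2]
def meet(*rays):
    A=sum(np.eye(3)-np.outer(v,v) for o,v in rays);b=sum((np.eye(3)-np.outer(v,v))@o for o,v in rays)
    p=np.linalg.solve(A,b);return p,[np.linalg.norm(np.cross(p-o,v)) for o,v in rays]
E
python3 - <<'E'
from h import *
t=camera("top");s=camera("scene")
im=t["color"][...,::-1];sc=s["color"][...,::-1]
def crop(i,x,y,w=75,h=60,f=5): return cv2.resize(i[y:y+h,x:x+w],None,fx=f,fy=f,interpolation=cv2.INTER_CUBIC)
cv2.imwrite("pics/crop1.png",np.vstack([np.hstack([crop(im,160,178),crop(im,335,180)]),np.hstack([crop(sc,265,205),crop(sc,190,115)])]))
for n,p,z in[("cover rib",(197,206),.086-.018),("red1",(100,207),.02),("studded",(376,209),.12),("bare",(349,150),.12),("bush",(314,231),.035),("file1",(279,128),.19),("file5",(285,210),.19)]:
    print(n,plane(t,p,z).round(3))
E
```

```text
cover rib [0.455 0.259 0.068]
red1 [0.457 0.57  0.02 ]
studded [ 0.443 -0.274  0.12 ]
bare [ 0.622 -0.201  0.12 ]
bush [ 0.384 -0.103  0.035]
file1 [0.666 0.015 0.19 ]
file5 [0.428 0.    0.19 ]
```

View pics/crop1.png

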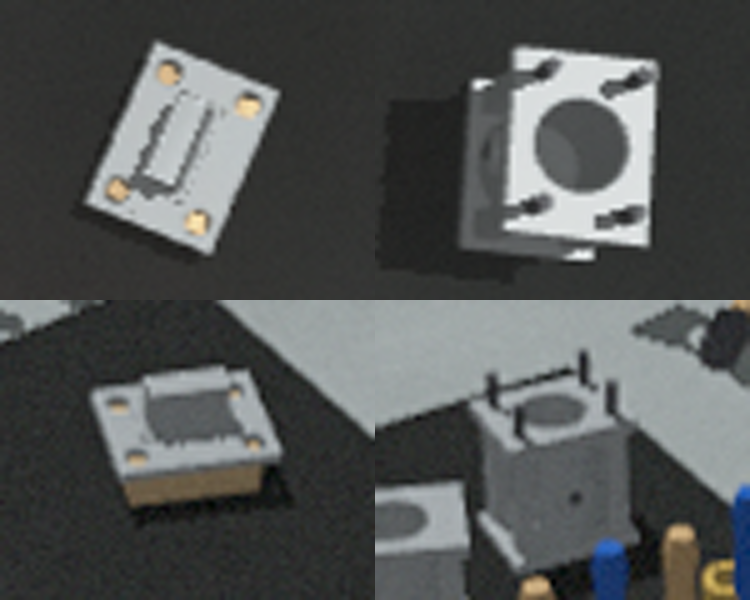

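The crop confirms both choices: the cover is grey, with a rib and four tan holes in the top view, and the right-hand housing carries four dark studs. Next I triangulate the holes and stud tips from the two views as a first estimate.

```bash
cat >> h.py <<'E'
def fit(P,hx=.04,hy=.027):
    """P rows: (+x,+y),(+x,-y),(-x,+y),(-x,-y) -> centre, yaw, sizes"""
    P=np.array(P);v=(P[0]+P[1]-P[2]-P[3])/2;w=(P[0]+P[2]-P[1]-P[3])/2
    return P.mean(0).round(4),np.degrees(np.arctan2(v[1],v[0])).round(2),np.degrees(np.arctan2(-w[0],w[1])).round(2),np.linalg.norm(v).round(4),np.linalg.norm(w).round(4)
E
python3 - <<'E'
from h import *
t=camera("top");s=camera("scene")
a=lambda x,y,ox,oy,tx,ty:((x-tx)/5+ox,(y-ty)/5+oy)
T=[a(*p,335,180,375,0) for p in[(550,62),(645,75),(545,200),(638,212)]]
S=[a(*p,190,115,375,300) for p in[(519,408),(492,373),(610,383),(582,350)]]
M=[meet(ray(t,i),ray(s,j)) for i,j in zip(T,S)]
print("studs",[m[0].round(3) for m in M],[round(m[1][0],4) for m in M],fit([m[0] for m in M]),fit([plane(t,i,.15) for i in T]))
T=[a(*p,160,178,0,0) for p in[(168,73),(248,104),(118,188),(197,222)]]
S=[a(*p,265,205,0,300) for p in[(136,459),(118,406),(254,443),(236,393)]]
M=[meet(ray(t,i),ray(s,j)) for i,j in zip(T,S)]
print("cover",[m[0].round(3) for m in M],[round(m[1][0],4) for m in M],fit([m[0] for m in M]),fit([plane(t,i,.05) for i in T]))
q=read_state();print(q["position"],q["eef_rot"])
E
```

```text
studs [array([ 0.487, -0.251,  0.145]), array([ 0.48 , -0.306,  0.147]), array([ 0.407, -0.245,  0.145]), array([ 0.401, -0.298,  0.147])] [np.float64(0.0009), np.float64(0.0), np.float64(0.0001), np.float64(0.0007)] (array([ 0.4437, -0.2752,  0.1462]), np.float64(-4.89), np.float64(-6.86), np.float64(0.0799), np.float64(0.0546)) (array([ 0.4432, -0.2741,  0.15  ]), np.float64(-5.24), np.float64(-7.28), np.float64(0.0803), np.float64(0.0544))
cover [array([0.504, 0.275, 0.032]), array([0.484, 0.224, 0.032]), array([0.429, 0.304, 0.033]), array([0.408, 0.255, 0.031])] [np.float64(0.0007), np.float64(0.0001), np.float64(0.0005), np.float64(0.0014)] (array([0.4562, 0.2645, 0.0316]), np.float64(-22.01), np.float64(-22.68), np.float64(0.0808), np.float64(0.0539)) (array([0.4539, 0.2621, 0.05  ]), np.float64(-21.74), np.float64(-21.85), np.float64(0.0785), np.float64(0.0536))
[ 0.19107985 -0.59497801  0.22659988] [-3.14133077e+00  3.32248117e-05  3.10753919e-01]
```

Both fits agree with the sizes given: 80/54 mm spacing, tips about 0.147 high and hole floors about 0.03 high. Next I rise and move towards the housing so the wrist camera can refine this.

move_arm([
  {"dx": 0.03,"dy": -0.02,"dz": -0.08,"rz": -0.1,"fingers": 1},
  {"dx": 0.13,"dy": -0.1,"dz": -0.2,"rz": -0.25,"fingers": 1},
  {"dx": 0.28,"dy": -0.22,"dz": -0.32,"rz": -0.45,"fingers": 1},
  {"dx": 0.43,"dy": -0.34,"dz": -0.43,"rz": -0.65,"fingers": 1},
  {"dx": 0.58,"dy": -0.46,"dz": -0.53,"rz": -0.8,"fingers": 1},
  {"dx": 0.72,"dy": -0.57,"dz": -0.6,"rz": -0.92,"fingers": 1},
  {"dx": 0.82,"dy": -0.65,"dz": -0.63,"rz": -1,"fingers": 1},
  {"dx": 0.86,"dy": -0.68,"dz": -0.63,"rz": -1,"fingers": 1},
])

```text
validation failed for argument at $.in...
```

```bash
cat >> h.py <<'E'
def go(p,yaw,s=None):
    """shares of a move to TCP p, tool straight down at yaw (deg), from the present pose"""
    s=s or read_state();A=R.from_euler("xyz",s["eef_rot"])
    d=A.inv().apply(np.array(p)-s["position"])/.3
    r=np.degrees((A.inv()*R.from_euler("xyz",[180,0,yaw],degrees=True)).as_rotvec())/30
    print("d",d.round(3),"r",r.round(3),"yaw",np.degrees(s["eef_rot"][2]).round(2),"pos",s["position"].round(4),"q",s["joint_pos"].round(2))
E
python3 - <<'E'
from h import *
s=read_state();c=camera("wrist");print(s["joint_pos"].round(3),s["eef_rot"].round(4))
cv2.imwrite("pics/w1.png",c["color"][...,::-1])
go([.5,0,.40],107.8)
E
```

```text
[ 1.157  0.435  0.025  1.573 -0.012  1.134 -0.075] [-3.1413  0.      0.3108]
d [ 1.587 -1.574 -0.578] r [-0. -0. -3.] yaw 17.8 pos [ 0.1911 -0.595   0.2266] q [ 1.16  0.43  0.03  1.57 -0.01  1.13 -0.08]
```

View pics/w1.png

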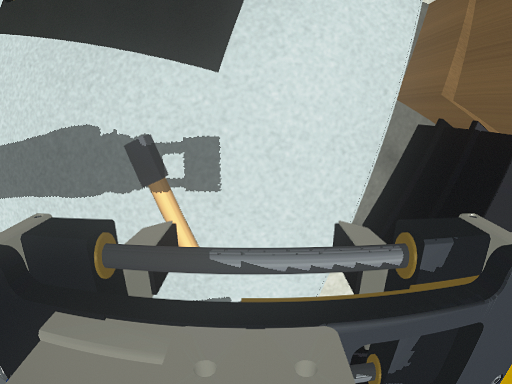

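The move was refused on its form and nothing moved. The wrist picture shows only the hammer at (160,180) and my fingers at rows 220–300, so objects need to lie ahead in tool +x to be seen. I'll resend it with all the fields.

move_arm([
  {"dx": 0.03,"dy": -0.02,"dz": -0.08,"rx": 0,"ry": 0,"rz": -0.1,"fingers": 1},
  {"dx": 0.13,"dy": -0.1,"dz": -0.2,"rx": 0,"ry": 0,"rz": -0.25,"fingers": 1},
  {"dx": 0.28,"dy": -0.22,"dz": -0.32,"rx": 0,"ry": 0,"rz": -0.45,"fingers": 1},
  {"dx": 0.43,"dy": -0.34,"dz": -0.43,"rx": 0,"ry": 0,"rz": -0.65,"fingers": 1},
  {"dx": 0.58,"dy": -0.46,"dz": -0.53,"rx": 0,"ry": 0,"rz": -0.8,"fingers": 1},
  {"dx": 0.72,"dy": -0.57,"dz": -0.6,"rx": 0,"ry": 0,"rz": -0.92,"fingers": 1},
  {"dx": 0.82,"dy": -0.65,"dz": -0.63,"rx": 0,"ry": 0,"rz": -1,"fingers": 1},
  {"dx": 0.86,"dy": -0.68,"dz": -0.63,"rx": 0,"ry": 0,"rz": -1,"fingers": 1},
], newtons=30)

```text
time_s: 1.2
position: [0.3684, -0.3303, 0.414]
eef_rot: [3.14, 0.0, 0.835]
wrist_force: [1.6, -1.0, -0.7]
width: 0.0916
finger_force: 0.0
```

Run:
```python
from h import *
s=read_state();c=camera("wrist");np.save("pics/w2.npy",c["color"]);import pickle;pickle.dump((s,c),open("pics/w2.pkl","wb"))
im=c["color"][100:290,150:350,::-1]
cv2.imwrite("pics/w2.png",cv2.resize(im,None,fx=3.1,fy=3.1,interpolation=cv2.INTER_CUBIC))
go([.5,-.05,.42],107.8)
```

```text
d [ 0.957 -0.29  -0.01 ] r [ 0.012 -0.004 -1.98 ] yaw 48.4 pos [ 0.3744 -0.3225  0.4161] q [ 0.81  0.13 -0.24  1.53  0.03  1.48 -0.15]
```

View pics/w2.png

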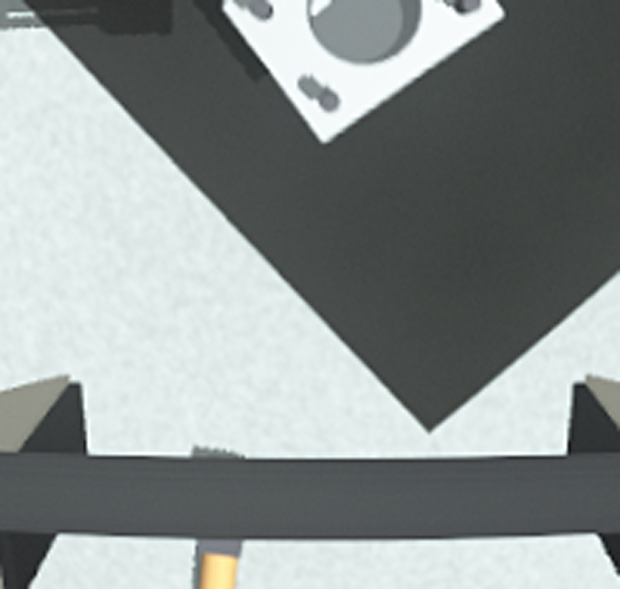

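The crop shows the housing's near corner at about full-image (254,145), with the studs partly cut off at the top. The arm was still settling too. I'll retake the picture at rest, then take a second one from another place.

```bash
cat >> h.py <<'E'
import pickle
def snap(n):
    s=read_state();c=camera("wrist");pickle.dump((s,c),open(f"pics/{n}.pkl","wb"));return s,c
E
python3 - <<'E'
from h import *
s,c=snap("wa");print(s["position"].round(4),abs(s["qvel"]).max())
go([.45,-.39,.42],78)
E
```

```text
[ 0.3744 -0.3225  0.4161] 0.16385617660263121
d [ 0.011  0.335 -0.015] r [ 0.009 -0.004 -0.986] yaw 48.41 pos [ 0.3725 -0.3258  0.415 ] q [ 0.82  0.13 -0.24  1.53  0.03  1.48 -0.15]
```

move_arm([
  {"dx": 0,"dy": 0,"dz": 0,"rx": 0,"ry": 0,"rz": 0,"fingers": 1},
  {"dx": 0,"dy": 0,"dz": 0,"rx": 0,"ry": 0,"rz": 0,"fingers": 1},
  {"dx": 0,"dy": 0,"dz": 0,"rx": 0,"ry": 0,"rz": 0,"fingers": 1},
  {"dx": 0,"dy": 0,"dz": 0,"rx": 0,"ry": 0,"rz": 0,"fingers": 1},
  {"dx": 0,"dy": 0,"dz": 0,"rx": 0,"ry": 0,"rz": 0,"fingers": 1},
  {"dx": 0,"dy": 0,"dz": 0,"rx": 0,"ry": 0,"rz": 0,"fingers": 1},
  {"dx": 0,"dy": 0,"dz": 0,"rx": 0,"ry": 0,"rz": 0,"fingers": 1},
  {"dx": 0,"dy": 0,"dz": 0,"rx": 0,"ry": 0,"rz": 0,"fingers": 1},
])

```text
time_s: 2.1
position: [0.3677, -0.3318, 0.4125]
eef_rot: [3.142, 0.0, 0.834]
wrist_force: [0.5, 0.4, -0.4]
width: 0.0917
finger_force: 0.0
```

Run:
```python
from h import *
s,c=snap("wa");print(s["position"].round(4),abs(s["qvel"]).max())
go([.45,-.39,.42],78)
```

```text
[ 0.3677 -0.3318  0.4125] 0.0010778822903812428
d [ 0.041  0.333 -0.025] r [-0.     0.    -1.007] yaw 47.8 pos [ 0.3677 -0.3318  0.4124] q [ 0.82  0.13 -0.23  1.54  0.03  1.47 -0.14]
```

move_arm([
  {"dx": 0,"dy": 0.05,"dz": 0,"rx": 0,"ry": 0,"rz": -0.15,"fingers": 1},
  {"dx": 0,"dy": 0.13,"dz": 0,"rx": 0,"ry": 0,"rz": -0.4,"fingers": 1},
  {"dx": 0,"dy": 0.22,"dz": 0,"rx": 0,"ry": 0,"rz": -0.65,"fingers": 1},
  {"dx": 0,"dy": 0.3,"dz": 0,"rx": 0,"ry": 0,"rz": -0.9,"fingers": 1},
  {"dx": 0,"dy": 0.33,"dz": 0,"rx": 0,"ry": 0,"rz": -1,"fingers": 1},
  {"dx": 0,"dy": 0.33,"dz": 0,"rx": 0,"ry": 0,"rz": -1,"fingers": 1},
  {"dx": 0,"dy": 0.33,"dz": 0,"rx": 0,"ry": 0,"rz": -1,"fingers": 1},
  {"dx": 0,"dy": 0.33,"dz": 0,"rx": 0,"ry": 0,"rz": -1,"fingers": 1},
])

```text
time_s: 2.95
position: [0.4407, -0.3978, 0.4128]
eef_rot: [3.141, 0.0, 1.357]
wrist_force: [0.6, 0.4, 0.1]
width: 0.0917
finger_force: 0.0
```

Run:
```python
from h import *
s,c=snap("wb");print(s["position"].round(4),abs(s["qvel"]).max())
C=[]
for n in("wa","wb"):
    q,k=pickle.load(open(f"pics/{n}.pkl","rb"))
    A=R.from_euler("xyz",q["eef_rot"]).as_matrix();T=np.eye(4);T[:3,:3]=A;T[:3,3]=q["position"]
    p=np.linalg.inv(T@k["hand_eye"])@np.r_[.4435,-.2745,.15,1];r=np.hypot(p[0],p[1]);u=p[:2]/r*np.arctan2(r,p[2])*k["fx"]+[k["cx"],k["cy"]]
    x,y=(u-[40,40]).astype(int);y=max(y,0);print(n,u.round(1),"crop origin",x,y)
    C.append(cv2.resize(k["color"][y:y+80,x:x+80,::-1],(400,400),interpolation=cv2.INTER_CUBIC))
cv2.imwrite("pics/wab.png",np.hstack(C))
go([.5,-.05,.42],107.8)
```

```text
[ 0.4407 -0.3978  0.4128] 0.005423529869399743
wa [266.7  99.6] crop origin 226 59
wb [237.8  79.8] crop origin 197 39
d [ 1.175 -0.053 -0.024] r [ 1.000e-03  1.000e-03 -1.002e+00] yaw 77.74 pos [ 0.4407 -0.3979  0.4129] q [ 0.84  0.32 -0.28  1.31  0.09  1.53  0.35]
```

View pics/wab.png

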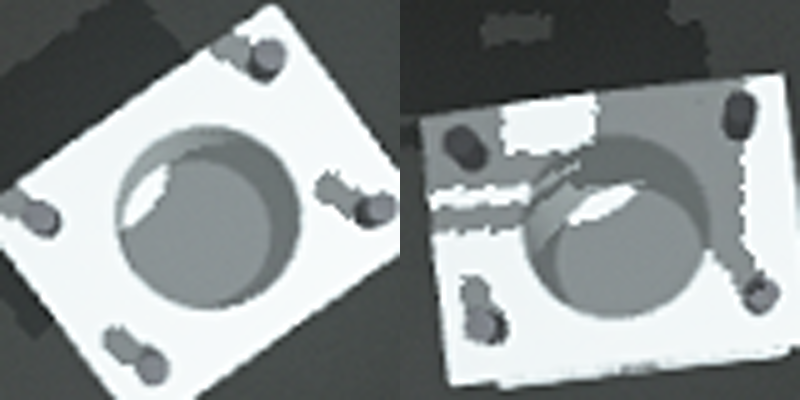

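In this pair the stud tips are the near ends of the discs. Left crop: (270,54), (382,207), (43,217), (151,367). Right crop: (741,104), (763,290), (458,138), (481,324). I'll triangulate these two wrist views together with the fixed ones.

Run:
```python
from h import *
(sa,ca),(sb,cb)=[pickle.load(open(f"pics/{n}.pkl","rb")) for n in("wa","wb")]
A=[(x/5+226-.4,y/5+59-.4) for x,y in[(270,54),(382,207),(43,217),(151,367)]]
B=[((x-400)/5+197-.4,y/5+39-.4) for x,y in[(741,104),(763,290),(458,138),(481,324)]]
M=[meet(ray(ca,a,sa),ray(cb,b,sb)) for a,b in zip(A,B)]
print(np.round([m[0] for m in M],4),[m[1][0].round(4) for m in M]);print(fit([m[0] for m in M]))
print(fit([plane(ca,a,.15,sa) for a in A]));print(fit([plane(cb,b,.15,sb) for b in B]))
```

```text
[[ 0.486  -0.2542  0.1518]
 [ 0.4809 -0.3073  0.149 ]
 [ 0.4081 -0.2472  0.1591]
 [ 0.4013 -0.2986  0.143 ]] [np.float64(0.0003), np.float64(0.0002), np.float64(0.0002), np.float64(0.0001)]
(array([ 0.4441, -0.2768,  0.1507]), np.float64(-5.7), np.float64(-6.5), np.float64(0.0792), np.float64(0.0534))
(array([ 0.444 , -0.2766,  0.15  ]), np.float64(-6.12), np.float64(-6.39), np.float64(0.0791), np.float64(0.0528))
(array([ 0.4442, -0.2763,  0.15  ]), np.float64(-5.95), np.float64(-5.56), np.float64(0.0795), np.float64(0.0541))
```

The wrist cameras put the stud centre at (0.444, -0.277), tips at 0.151 (0.150 expected), yaw -6.0°. Now I cross high over the rack to the cover.

move_arm([
  {"dx": 0.05,"dy": 0,"dz": 0,"rx": 0,"ry": 0,"rz": -0.08,"fingers": 1},
  {"dx": 0.18,"dy": 0,"dz": 0,"rx": 0,"ry": 0,"rz": -0.2,"fingers": 1},
  {"dx": 0.33,"dy": 0,"dz": 0,"rx": 0,"ry": 0,"rz": -0.35,"fingers": 1},
  {"dx": 0.48,"dy": 0,"dz": 0,"rx": 0,"ry": 0,"rz": -0.5,"fingers": 1},
  {"dx": 0.63,"dy": 0,"dz": 0,"rx": 0,"ry": 0,"rz": -0.65,"fingers": 1},
  {"dx": 0.78,"dy": 0,"dz": 0,"rx": 0,"ry": 0,"rz": -0.8,"fingers": 1},
  {"dx": 0.91,"dy": 0,"dz": 0,"rx": 0,"ry": 0,"rz": -0.92,"fingers": 1},
  {"dx": 1,"dy": 0,"dz": 0,"rx": 0,"ry": 0,"rz": -1,"fingers": 1},
])

```text
time_s: 3.8
position: [0.5041, -0.1003, 0.4131]
eef_rot: [3.14, 0.0, 1.89]
wrist_force: [-0.6, -1.0, 0.1]
width: 0.0918
finger_force: 0.0
```

```bash
python3 -c "
from h import *
go([.54,.20,.40],137.7)"
```

```text
d [0.913 0.428 0.044] r [ 0.002  0.001 -0.981] yaw 108.27 pos [ 0.5041 -0.1003  0.4131] q [ 0.52  0.2  -0.53  1.48  0.1   1.49  0.31]
```

move_arm([
  {"dx": 0.05,"dy": 0.02,"dz": 0,"rx": 0,"ry": 0,"rz": -0.08,"fingers": 1},
  {"dx": 0.17,"dy": 0.08,"dz": 0,"rx": 0,"ry": 0,"rz": -0.2,"fingers": 1},
  {"dx": 0.31,"dy": 0.15,"dz": 0,"rx": 0,"ry": 0,"rz": -0.35,"fingers": 1},
  {"dx": 0.45,"dy": 0.22,"dz": 0,"rx": 0,"ry": 0,"rz": -0.5,"fingers": 1},
  {"dx": 0.59,"dy": 0.28,"dz": 0,"rx": 0,"ry": 0,"rz": -0.65,"fingers": 1},
  {"dx": 0.73,"dy": 0.34,"dz": 0,"rx": 0,"ry": 0,"rz": -0.8,"fingers": 1},
  {"dx": 0.84,"dy": 0.4,"dz": 0,"rx": 0,"ry": 0,"rz": -0.92,"fingers": 1},
  {"dx": 0.91,"dy": 0.43,"dz": 0,"rx": 0,"ry": 0,"rz": -1,"fingers": 1},
])

```text
time_s: 4.6
position: [0.5431, 0.1972, 0.4124]
eef_rot: [3.141, -0.0, 2.411]
wrist_force: [0.7, -0.3, -0.4]
width: 0.0917
finger_force: 0.0
```

```bash
python3 -c "
from h import *
go([.545,.228,.30],158)"
```

```text
d [0.064 0.081 0.375] r [ 0.001 -0.001 -0.661] yaw 138.16 pos [0.5431 0.1972 0.4124] q [ 0.06  0.36 -0.74  1.32  0.24  1.55  0.19]
```

move_arm([
  {"dx": 0.01,"dy": 0.02,"dz": 0.05,"rx": 0,"ry": 0,"rz": -0.15,"fingers": 1},
  {"dx": 0.03,"dy": 0.04,"dz": 0.15,"rx": 0,"ry": 0,"rz": -0.35,"fingers": 1},
  {"dx": 0.05,"dy": 0.06,"dz": 0.26,"rx": 0,"ry": 0,"rz": -0.55,"fingers": 1},
  {"dx": 0.06,"dy": 0.08,"dz": 0.34,"rx": 0,"ry": 0,"rz": -0.66,"fingers": 1},
  {"dx": 0.06,"dy": 0.08,"dz": 0.37,"rx": 0,"ry": 0,"rz": -0.66,"fingers": 1},
  {"dx": 0.06,"dy": 0.08,"dz": 0.37,"rx": 0,"ry": 0,"rz": -0.66,"fingers": 1},
  {"dx": 0.06,"dy": 0.08,"dz": 0.37,"rx": 0,"ry": 0,"rz": -0.66,"fingers": 1},
  {"dx": 0.06,"dy": 0.08,"dz": 0.37,"rx": 0,"ry": 0,"rz": -0.66,"fingers": 1},
])

```text
time_s: 5.4
position: [0.5472, 0.2242, 0.3031]
eef_rot: [3.14, 0.002, 2.749]
wrist_force: [-0.2, -0.1, 0.5]
width: 0.0917
finger_force: 0.0
```

Run:
```python
from h import *
s,c=snap("wc");print(s["position"].round(4),abs(s["qvel"]).max())
go([.52,.28,.22],158)
```

```text
[0.5472 0.2242 0.3031] 0.0021958334479400135
d [0.155 0.137 0.276] r [ 0.003  0.003 -0.015] yaw 157.54 pos [0.5471 0.2243 0.3029] q [ 0.06  0.44 -0.8   1.5   0.32  1.34  0.42]
```

move_arm([
  {"dx": 0,"dy": -0.04,"dz": 0.03,"rx": 0,"ry": 0,"rz": 0,"fingers": 1},
  {"dx": 0,"dy": -0.1,"dz": 0.08,"rx": 0,"ry": 0,"rz": 0,"fingers": 1},
  {"dx": 0,"dy": -0.15,"dz": 0.12,"rx": 0,"ry": 0,"rz": 0,"fingers": 1},
  {"dx": 0,"dy": -0.18,"dz": 0.15,"rx": 0,"ry": 0,"rz": 0,"fingers": 1},
  {"dx": 0,"dy": -0.18,"dz": 0.15,"rx": 0,"ry": 0,"rz": 0,"fingers": 1},
  {"dx": 0,"dy": -0.18,"dz": 0.15,"rx": 0,"ry": 0,"rz": 0,"fingers": 1},
  {"dx": 0,"dy": -0.18,"dz": 0.15,"rx": 0,"ry": 0,"rz": 0,"fingers": 1},
  {"dx": 0,"dy": -0.18,"dz": 0.15,"rx": 0,"ry": 0,"rz": 0,"fingers": 1},
])

```text
time_s: 6.25
position: [0.5264, 0.1752, 0.2571]
eef_rot: [3.14, 0.001, 2.752]
wrist_force: [-0.1, -0.1, 0.9]
width: 0.0917
finger_force: 0.0
```

Run:
```python
from h import *
s,c=snap("wd");print(s["position"].round(4),abs(s["qvel"]).max())
C=[]
for n in("wc","wd"):
    q,k=pickle.load(open(f"pics/{n}.pkl","rb"))
    A=R.from_euler("xyz",q["eef_rot"]).as_matrix();T=np.eye(4);T[:3,:3]=A;T[:3,3]=q["position"]
    p=np.linalg.inv(T@k["hand_eye"])@np.r_[.456,.2635,.05,1];r=np.hypot(p[0],p[1]);u=p[:2]/r*np.arctan2(r,p[2])*k["fx"]+[k["cx"],k["cy"]]
    x,y=np.maximum((u-[50,60]).astype(int),0);print(n,u.round(1),"crop origin",x,y)
    C.append(cv2.resize(k["color"][y:y+120,x:x+100,::-1],(400,480),interpolation=cv2.INTER_CUBIC))
cv2.imwrite("pics/wcd.png",np.hstack(C))
```

```text
[0.5264 0.1752 0.2571] 0.005624276570285006
wc [257.3  95. ] crop origin 207 35
wd [301.6  93.7] crop origin 251 33
```

View pics/wcd.png

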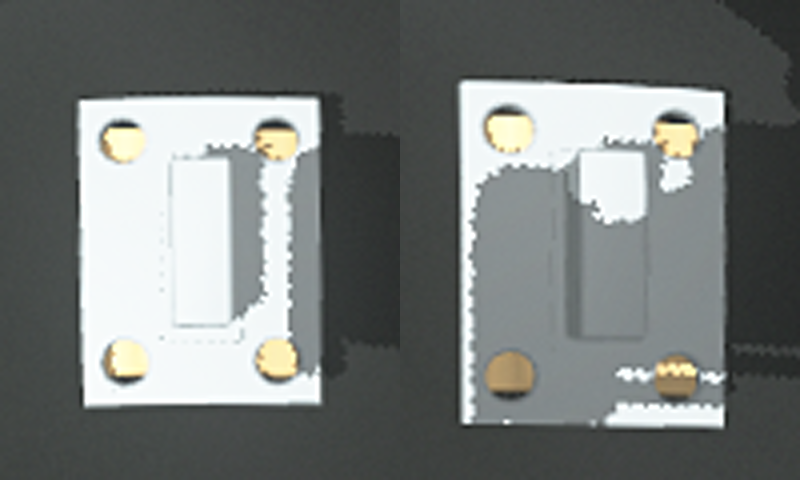

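Left and right crops show the cover with its rib. Plate corners: (79,100), (319,97), (85,406), (321,404), and (461,81), (725,92), (461,424), (725,427). Rib-top corners: (170,157) to (231,325), and (580,150) to (646,340). I'll triangulate plate, rib and holes.

Run:
```python
from h import *
(sa,ca),(sb,cb)=[pickle.load(open(f"pics/{n}.pkl","rb")) for n in("wc","wd")]
for n,a,b,z in[("plate",[(79,100),(319,97),(85,406),(321,404)],[(461,81),(725,92),(461,424),(725,427)],.05),
 ("rib",[(170,157),(228,156),(174,325),(231,325)],[(580,150),(647,152),(581,339),(646,340)],.086),
 ("holes",[(123,140),(276,139),(126,360),(277,360)],[(509,128),(676,133),(511,374),(677,376)],.05)]:
    A=[(x/4+207-.4,y/4+35-.4) for x,y in a];B=[((x-400)/4+251-.4,y/4+33-.4) for x,y in b]
    M=[meet(ray(ca,i,sa),ray(cb,j,sb)) for i,j in zip(A,B)]
    print(n,fit([m[0] for m in M]),[m[0][2].round(3) for m in M]);print(fit([plane(ca,i,z,sa) for i in A]),fit([plane(cb,i,z,sb) for i in B]))
go([.456,.264,.16],158)
```

```text
plate (array([0.4575, 0.262 , 0.0367]), np.float64(158.02), np.float64(158.33), np.float64(0.1101), np.float64(0.0844)) [np.float64(0.039), np.float64(0.04), np.float64(0.028), np.float64(0.041)]
(array([0.4581, 0.262 , 0.05  ]), np.float64(158.31), np.float64(158.26), np.float64(0.1071), np.float64(0.0815)) (array([0.4575, 0.2603, 0.05  ]), np.float64(157.99), np.float64(158.0), np.float64(0.1062), np.float64(0.0821))
rib (array([0.4573, 0.262 , 0.0735]), np.float64(158.75), np.float64(157.01), np.float64(0.0549), np.float64(0.0189)) [np.float64(0.073), np.float64(0.078), np.float64(0.069), np.float64(0.073)]
(array([0.4578, 0.2618, 0.086 ]), np.float64(158.74), np.float64(158.15), np.float64(0.0534), np.float64(0.0178)) (array([0.4578, 0.2597, 0.086 ]), np.float64(157.96), np.float64(158.5), np.float64(0.0529), np.float64(0.0184))
holes (array([0.4567, 0.2625, 0.035 ]), np.float64(158.03), np.float64(158.23), np.float64(0.0796), np.float64(0.0537)) [np.float64(0.035), np.float64(0.033), np.float64(0.036), np.float64(0.036)]
(array([0.4579, 0.2619, 0.05  ]), np.float64(158.09), np.float64(157.83), np.float64(0.0767), np.float64(0.0518)) (array([0.4569, 0.26  , 0.05  ]), np.float64(158.32), np.float64(158.34), np.float64(0.0762), np.float64(0.0515))
d [0.33  0.185 0.323] r [ 0.002  0.001 -0.012] yaw 157.65 pos [0.5263 0.1751 0.2569] q [ 0.16  0.41 -0.8   1.66  0.31  1.21  0.47]
```

Everything fits: spacing is 80/54 mm, the plate 110×84 mm, plate top about 0.037 and rib top about 0.0735. The text implies 0.038 and 0.074 (my assumed 0.050 was wrong). The cover is at (0.457, 0.262), yaw 158.1°. I'll move above it and then down to TCP z about 0.044.

move_arm([
  {"dx": 0.02,"dy": 0.01,"dz": 0,"rx": 0,"ry": 0,"rz": 0,"fingers": 1},
  {"dx": 0.09,"dy": 0.05,"dz": 0.02,"rx": 0,"ry": 0,"rz": 0,"fingers": 1},
  {"dx": 0.18,"dy": 0.1,"dz": 0.08,"rx": 0,"ry": 0,"rz": -0.01,"fingers": 1},
  {"dx": 0.26,"dy": 0.15,"dz": 0.18,"rx": 0,"ry": 0,"rz": -0.01,"fingers": 1},
  {"dx": 0.31,"dy": 0.18,"dz": 0.27,"rx": 0,"ry": 0,"rz": -0.015,"fingers": 1},
  {"dx": 0.325,"dy": 0.18,"dz": 0.32,"rx": 0,"ry": 0,"rz": -0.015,"fingers": 1},
  {"dx": 0.325,"dy": 0.18,"dz": 0.32,"rx": 0,"ry": 0,"rz": -0.015,"fingers": 1},
  {"dx": 0.325,"dy": 0.18,"dz": 0.32,"rx": 0,"ry": 0,"rz": -0.015,"fingers": 1},
])

```text
time_s: 7.1
position: [0.4566, 0.2616, 0.1609]
eef_rot: [3.141, 0.0, 2.759]
wrist_force: [0.3, -0.4, 0.6]
width: 0.0918
finger_force: 0.0
```

```bash
python3 -c "
from h import *
go([.457,.2622,.045],158.1)"
```

```text
d [-0.001  0.002  0.386] r [ 0.     0.    -0.001] yaw 158.07 pos [0.4566 0.2616 0.1609] q [-0.04  0.46 -0.79  1.85  0.39  0.99  0.19]
```

move_arm([
  {"dx": 0,"dy": 0,"dz": 0.04,"rx": 0,"ry": 0,"rz": 0,"fingers": 1},
  {"dx": 0,"dy": 0,"dz": 0.12,"rx": 0,"ry": 0,"rz": 0,"fingers": 1},
  {"dx": 0,"dy": 0,"dz": 0.21,"rx": 0,"ry": 0,"rz": 0,"fingers": 1},
  {"dx": 0,"dy": 0,"dz": 0.29,"rx": 0,"ry": 0,"rz": 0,"fingers": 1},
  {"dx": 0,"dy": 0,"dz": 0.35,"rx": 0,"ry": 0,"rz": 0,"fingers": 1},
  {"dx": 0,"dy": 0,"dz": 0.38,"rx": 0,"ry": 0,"rz": 0,"fingers": 1},
  {"dx": 0,"dy": 0,"dz": 0.385,"rx": 0,"ry": 0,"rz": 0,"fingers": 1},
  {"dx": 0,"dy": 0,"dz": 0.385,"rx": 0,"ry": 0,"rz": 0,"fingers": 1},
])

```text
time_s: 7.9
position: [0.4569, 0.2615, 0.0454]
eef_rot: [3.141, 0.0, 2.758]
wrist_force: [0.4, 0.5, -0.4]
width: 0.0915
finger_force: 0.0
```

move_arm([
  {"dx": 0,"dy": 0,"dz": 0,"rx": 0,"ry": 0,"rz": 0,"fingers": -0.3},
  {"dx": 0,"dy": 0,"dz": 0,"rx": 0,"ry": 0,"rz": 0,"fingers": -1},
  {"dx": 0,"dy": 0,"dz": 0,"rx": 0,"ry": 0,"rz": 0,"fingers": -1},
  {"dx": 0,"dy": 0,"dz": 0,"rx": 0,"ry": 0,"rz": 0,"fingers": -1},
  {"dx": 0,"dy": 0,"dz": 0,"rx": 0,"ry": 0,"rz": 0,"fingers": -1},
  {"dx": 0,"dy": 0,"dz": 0,"rx": 0,"ry": 0,"rz": 0,"fingers": -1},
  {"dx": 0,"dy": 0,"dz": 0,"rx": 0,"ry": 0,"rz": 0,"fingers": -1},
  {"dx": 0,"dy": 0,"dz": 0,"rx": 0,"ry": 0,"rz": 0,"fingers": -1},
], newtons=35)

```text
time_s: 8.7
position: [0.4564, 0.2613, 0.0449]
eef_rot: [-3.141, -0.0, 2.759]
wrist_force: [0.1, 0.4, 0.8]
width: 0.0325
finger_force: 0.0
```

Still closing (0.0325), so I hold longer.

move_arm([
  {"dx": 0,"dy": 0,"dz": 0,"rx": 0,"ry": 0,"rz": 0,"fingers": -1},
  {"dx": 0,"dy": 0,"dz": 0,"rx": 0,"ry": 0,"rz": 0,"fingers": -1},
  {"dx": 0,"dy": 0,"dz": 0,"rx": 0,"ry": 0,"rz": 0,"fingers": -1},
  {"dx": 0,"dy": 0,"dz": 0,"rx": 0,"ry": 0,"rz": 0,"fingers": -1},
  {"dx": 0,"dy": 0,"dz": 0,"rx": 0,"ry": 0,"rz": 0,"fingers": -1},
  {"dx": 0,"dy": 0,"dz": 0,"rx": 0,"ry": 0,"rz": 0,"fingers": -1},
  {"dx": 0,"dy": 0,"dz": 0,"rx": 0,"ry": 0,"rz": 0,"fingers": -1},
  {"dx": 0,"dy": 0,"dz": 0,"rx": 0,"ry": 0,"rz": 0,"fingers": -1},
])

```text
time_s: 9.5
position: [0.4565, 0.2614, 0.045]
eef_rot: [3.141, 0.0, 2.759]
wrist_force: [0.6, 1.3, -0.2]
width: 0.0197
finger_force: 35.0
```

The rib is gripped (19.7 mm, 35 N). I lift it straight up.

move_arm([
  {"dx": 0,"dy": 0,"dz": -0.02,"rx": 0,"ry": 0,"rz": 0,"fingers": -1},
  {"dx": 0,"dy": 0,"dz": -0.07,"rx": 0,"ry": 0,"rz": 0,"fingers": -1},
  {"dx": 0,"dy": 0,"dz": -0.15,"rx": 0,"ry": 0,"rz": 0,"fingers": -1},
  {"dx": 0,"dy": 0,"dz": -0.27,"rx": 0,"ry": 0,"rz": 0,"fingers": -1},
  {"dx": 0,"dy": 0,"dz": -0.4,"rx": 0,"ry": 0,"rz": 0,"fingers": -1},
  {"dx": 0,"dy": 0,"dz": -0.54,"rx": 0,"ry": 0,"rz": 0,"fingers": -1},
  {"dx": 0,"dy": 0,"dz": -0.68,"rx": 0,"ry": 0,"rz": 0,"fingers": -1},
  {"dx": 0,"dy": 0,"dz": -0.8,"rx": 0,"ry": 0,"rz": 0,"fingers": -1},
])

```text
time_s: 10.3
position: [0.4556, 0.2611, 0.2881]
eef_rot: [3.141, 0.001, 2.759]
wrist_force: [0.1, 0.5, -2.1]
width: 0.02
finger_force: 35.0
```

```bash
python3 -c "
from h import *
s=read_state();print(s['width'],s['finger_force'],s['wrist_force'])
go([.5,.02,.36],158.1)"
```

```text
0.020024775359945172 34.99936401844025 [ 0.07083915  0.47217836 -2.1274572 ]
d [-0.437 -0.69  -0.239] r [ 0.     0.001 -0.   ] yaw 158.09 pos [0.4556 0.2611 0.2881] q [ 0.03  0.34 -0.85  1.67  0.27  1.25  0.3 ]
```

move_arm([
  {"dx": -0.02,"dy": -0.03,"dz": -0.05,"rx": 0,"ry": 0,"rz": 0,"fingers": -1},
  {"dx": -0.06,"dy": -0.1,"dz": -0.11,"rx": 0,"ry": 0,"rz": 0,"fingers": -1},
  {"dx": -0.12,"dy": -0.19,"dz": -0.16,"rx": 0,"ry": 0,"rz": 0,"fingers": -1},
  {"dx": -0.18,"dy": -0.29,"dz": -0.2,"rx": 0,"ry": 0,"rz": 0,"fingers": -1},
  {"dx": -0.25,"dy": -0.39,"dz": -0.22,"rx": 0,"ry": 0,"rz": 0,"fingers": -1},
  {"dx": -0.31,"dy": -0.49,"dz": -0.23,"rx": 0,"ry": 0,"rz": 0,"fingers": -1},
  {"dx": -0.37,"dy": -0.59,"dz": -0.24,"rx": 0,"ry": 0,"rz": 0,"fingers": -1},
  {"dx": -0.44,"dy": -0.69,"dz": -0.24,"rx": 0,"ry": 0,"rz": 0,"fingers": -1},
])

```text
time_s: 11.1
position: [0.5004, 0.019, 0.3583]
eef_rot: [-3.141, 0.0, 2.76]
wrist_force: [0.0, -0.7, -2.6]
width: 0.0196
finger_force: 35.0
```

```bash
python3 -c "
from h import *
go([.45,-.2,.36],174)"
```

```text
d [-0.116 -0.74  -0.005] r [-0.001  0.    -0.529] yaw 158.12 pos [0.5004 0.019  0.3583] q [ 0.49  0.23 -0.78  1.6   0.17  1.37  0.88]
```

move_arm([
  {"dx": -0.01,"dy": -0.08,"dz": 0,"rx": 0,"ry": 0,"rz": -0.06,"fingers": -1},
  {"dx": -0.03,"dy": -0.18,"dz": 0,"rx": 0,"ry": 0,"rz": -0.13,"fingers": -1},
  {"dx": -0.05,"dy": -0.29,"dz": 0,"rx": 0,"ry": 0,"rz": -0.21,"fingers": -1},
  {"dx": -0.06,"dy": -0.4,"dz": 0,"rx": 0,"ry": 0,"rz": -0.29,"fingers": -1},
  {"dx": -0.08,"dy": -0.51,"dz": 0,"rx": 0,"ry": 0,"rz": -0.37,"fingers": -1},
  {"dx": -0.1,"dy": -0.61,"dz": 0,"rx": 0,"ry": 0,"rz": -0.44,"fingers": -1},
  {"dx": -0.11,"dy": -0.69,"dz": 0,"rx": 0,"ry": 0,"rz": -0.5,"fingers": -1},
  {"dx": -0.12,"dy": -0.74,"dz": 0,"rx": 0,"ry": 0,"rz": -0.53,"fingers": -1},
])

```text
time_s: 11.9
position: [0.4502, -0.201, 0.3575]
eef_rot: [-3.141, -0.001, 3.035]
wrist_force: [0.3, -0.5, -2.5]
width: 0.0197
finger_force: 35.0
```

```bash
python3 -c "
from h import *
go([.444,-.2764,.29],174)"
```

```text
d [-0.007 -0.252  0.225] r [-0.001 -0.003 -0.003] yaw 173.92 pos [ 0.4502 -0.201   0.3575] q [ 0.89  0.2  -0.69  1.62  0.13  1.36  1.64]
```

move_arm([
  {"dx": 0,"dy": -0.04,"dz": 0.02,"rx": 0,"ry": 0,"rz": 0,"fingers": -1},
  {"dx": 0,"dy": -0.12,"dz": 0.07,"rx": 0,"ry": 0,"rz": 0,"fingers": -1},
  {"dx": -0.01,"dy": -0.19,"dz": 0.14,"rx": 0,"ry": 0,"rz": 0,"fingers": -1},
  {"dx": -0.01,"dy": -0.24,"dz": 0.2,"rx": 0,"ry": 0,"rz": 0,"fingers": -1},
  {"dx": -0.01,"dy": -0.252,"dz": 0.225,"rx": 0,"ry": 0,"rz": 0,"fingers": -1},
  {"dx": -0.01,"dy": -0.252,"dz": 0.225,"rx": 0,"ry": 0,"rz": 0,"fingers": -1},
  {"dx": -0.01,"dy": -0.252,"dz": 0.225,"rx": 0,"ry": 0,"rz": 0,"fingers": -1},
  {"dx": -0.01,"dy": -0.252,"dz": 0.225,"rx": 0,"ry": 0,"rz": 0,"fingers": -1},
])

```text
time_s: 12.7
position: [0.4478, -0.2737, 0.2906]
eef_rot: [-3.141, 0.002, 3.038]
wrist_force: [-0.5, -0.3, -2.4]
width: 0.0197
finger_force: 35.0
```

Run:
```python
from h import *
s,w=snap("we");c=camera("scene");t=camera("top")
pickle.dump((s,c,t),open("pics/f1.pkl","wb"))
go([.444,-.2764,.175],174)
# wrist-view: where plate corner ahead would be; scene crop
W=cv2.resize(w["color"][150:300,165:345,::-1],(480,400),interpolation=cv2.INTER_CUBIC)
S=cv2.resize(c["color"][75:185,180:260,::-1],(290,400),interpolation=cv2.INTER_CUBIC)
cv2.imwrite("pics/we.png",np.hstack([W,S]))
```

```text
d [ 0.011 -0.008  0.384] r [-0.001  0.002  0.   ] yaw 174.01 pos [ 0.4474 -0.2743  0.2902] q [ 0.96  0.29 -0.65  1.68  0.19  1.23  1.73]
```

View pics/we.png

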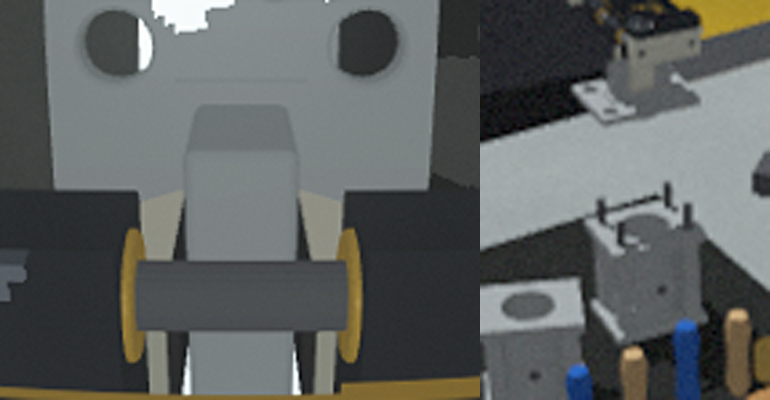

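The wrist crop shows the cover level in the fingers, with its two front holes at crop (118,42) and (366,44). The scene crop shows it above the four studs. I check how the cover sits in the tool frame, which should be x = 40, y = ±27 mm.

Run:
```python
from h import *
s,w=pickle.load(open("pics/we.pkl","rb"))
s0={"eef_rot":[0,0,0],"position":[0,0,0]}
k=480/180
for n,p,z in[("hole",(118,43),.007),("hole",(366,44),.007),("ribtop",(185,152),-.029),("ribtop",(299,152),-.029),("ribfoot",(198,105),.007),("ribfoot",(288,105),.007)]:
    print(n,plane(w,(p[0]/k+165-.3,p[1]/k+150-.3),z,s0).round(4))
print(s["position"],s["eef_rot"],abs(s["qvel"]).max())
```

```text
hole [ 0.0414 -0.0276  0.007 ]
hole [0.0413 0.0246 0.007 ]
ribtop [ 0.0285 -0.0111 -0.029 ]
ribtop [ 0.0285  0.0081 -0.029 ]
ribfoot [ 0.028  -0.0109  0.007 ]
ribfoot [0.028  0.0083 0.007 ]
[ 0.44777152 -0.2737305   0.29063344] [-3.14121568e+00  1.59759959e-03  3.03771889e+00] 0.004605852895975769
```

The cover sits straight in the grip. Both holes read about 1.5 mm off in y, which is hand-eye bias, so I'll do the final check relatively: stud tips seen through the front holes by the same camera. I lower to TCP 0.180, which leaves the plate at 0.165 and the spigot above the tips.

```bash
python3 -c "
from h import *
go([.4455,-.277,.18],174)"
```

```text
d [ 0.006 -0.009  0.367] r [-0.001  0.002  0.   ] yaw 174.01 pos [ 0.4474 -0.2743  0.2902] q [ 0.96  0.29 -0.65  1.68  0.19  1.23  1.73]
```

move_arm([
  {"dx": 0.006,"dy": -0.009,"dz": 0.03,"rx": 0,"ry": 0,"rz": 0,"fingers": -1},
  {"dx": 0.006,"dy": -0.009,"dz": 0.1,"rx": 0,"ry": 0,"rz": 0,"fingers": -1},
  {"dx": 0.006,"dy": -0.009,"dz": 0.19,"rx": 0,"ry": 0,"rz": 0,"fingers": -1},
  {"dx": 0.006,"dy": -0.009,"dz": 0.27,"rx": 0,"ry": 0,"rz": 0,"fingers": -1},
  {"dx": 0.006,"dy": -0.009,"dz": 0.325,"rx": 0,"ry": 0,"rz": 0,"fingers": -1},
  {"dx": 0.006,"dy": -0.009,"dz": 0.35,"rx": 0,"ry": 0,"rz": 0,"fingers": -1},
  {"dx": 0.006,"dy": -0.009,"dz": 0.36,"rx": 0,"ry": 0,"rz": 0,"fingers": -1},
  {"dx": 0.006,"dy": -0.009,"dz": 0.36,"rx": 0,"ry": 0,"rz": 0,"fingers": -1},
])

```text
time_s: 13.65
position: [0.445, -0.2774, 0.1816]
eef_rot: [-3.142, 0.0, 3.036]
wrist_force: [0.2, 0.6, -3.0]
width: 0.0201
finger_force: 35.0
```

move_arm([
  {"dx": 0,"dy": 0,"dz": 0,"rx": 0,"ry": 0,"rz": 0,"fingers": -1},
  {"dx": 0,"dy": 0,"dz": 0,"rx": 0,"ry": 0,"rz": 0,"fingers": -1},
  {"dx": 0,"dy": 0,"dz": 0,"rx": 0,"ry": 0,"rz": 0,"fingers": -1},
  {"dx": 0,"dy": 0,"dz": 0,"rx": 0,"ry": 0,"rz": 0,"fingers": -1},
  {"dx": 0,"dy": 0,"dz": 0,"rx": 0,"ry": 0,"rz": 0,"fingers": -1},
  {"dx": 0,"dy": 0,"dz": 0,"rx": 0,"ry": 0,"rz": 0,"fingers": -1},
  {"dx": 0,"dy": 0,"dz": 0,"rx": 0,"ry": 0,"rz": 0,"fingers": -1},
  {"dx": 0,"dy": 0,"dz": 0,"rx": 0,"ry": 0,"rz": 0,"fingers": -1},
])

```text
time_s: 14.45
position: [0.4449, -0.2774, 0.1814]
eef_rot: [-3.142, -0.0, 3.036]
wrist_force: [-0.7, -0.3, -3.1]
width: 0.0198
finger_force: 35.0
```

Run:
```python
from h import *
s,w=snap("wf");c=camera("scene");t=camera("top")
pickle.dump((s,c,t),open("pics/f2.pkl","wb"))
print(s["position"],s["eef_rot"],abs(s["qvel"]).max(),s["wrist_force"],s["width"])
g=cv2.convertScaleAbs(w["color"][135:195,185:325,::-1],alpha=1.6)
W=cv2.resize(g,(700,300),interpolation=cv2.INTER_CUBIC)
S=cv2.resize(c["color"][105:165,185:255,::-1],(350,300),interpolation=cv2.INTER_CUBIC)
T=cv2.resize(t["color"][170:230,345:415,::-1],(350,300),interpolation=cv2.INTER_CUBIC)
cv2.imwrite("pics/wf.png",np.vstack([W,np.hstack([S,T])]))
```

```text
[ 0.44486832 -0.27736167  0.18142263] [-3.14157533e+00 -4.33081766e-05  3.03610364e+00] 0.0019262528494794976 [-0.71073659 -0.2579544  -3.05891103] 0.019823985963778136
```

View pics/wf.png

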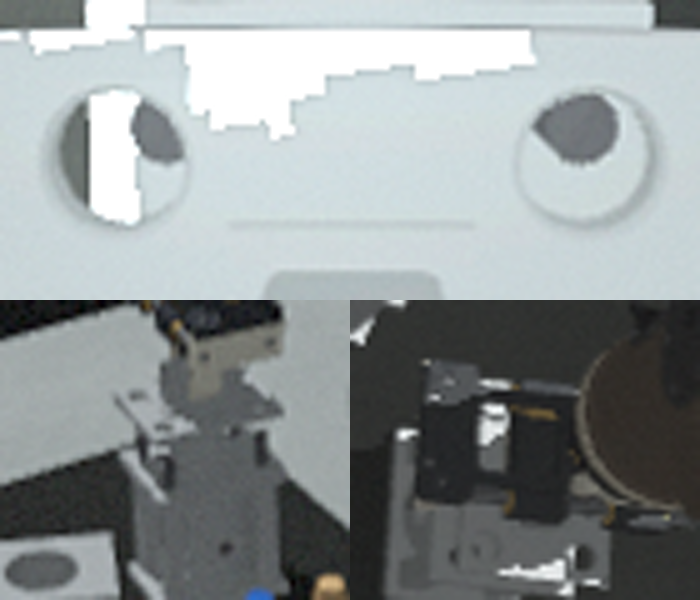

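Through the front holes (rims centred at about (119,158) and (586,159) in the upper crop) the grey stud tips show at about (171,123) and (578,124). They sit a little to image-right. I'll work out the offset.

Run:
```python
from h import *
s,w=pickle.load(open("pics/wf.pkl","rb"))
s0={"eef_rot":[0,0,0],"position":[0,0,0]}
f=lambda p,z:plane(w,(p[0]/5+185-.4,p[1]/5+135-.4),z,s0)
zt=s["position"][2]-.15
H=[f((119,158),.007),f((586,159),.007)];T=[f((171,123),zt),f((578,124),zt)]
for h,t in zip(H,T):print(h.round(4),t.round(4),(t-h).round(4))
print("mean",(np.mean(T,0)-np.mean(H,0)).round(4),np.diff(T,axis=0).round(4),np.diff(H,axis=0).round(4))
```

```text
[ 0.0412 -0.028   0.007 ] [ 0.0418 -0.025   0.0314] [0.0006 0.0029 0.0244]
[0.0411 0.0245 0.007 ] [0.0418 0.0272 0.0314] [0.0006 0.0027 0.0244]
mean [0.0006 0.0028 0.0244] [[-0.      0.0522  0.    ]] [[-0.0001  0.0525  0.    ]]
```

The cover needs to shift about 2.9 mm along tool y, and then the measured centre also agrees with the fixed cameras' value. I apply that and go down to TCP 0.175, which leaves a 10 mm gap.

move_arm([
  {"dx": 0.001,"dy": 0.004,"dz": 0,"rx": 0,"ry": 0,"rz": 0,"fingers": -1},
  {"dx": 0.002,"dy": 0.01,"dz": 0.003,"rx": 0,"ry": 0,"rz": 0,"fingers": -1},
  {"dx": 0.002,"dy": 0.01,"dz": 0.009,"rx": 0,"ry": 0,"rz": 0,"fingers": -1},
  {"dx": 0.002,"dy": 0.01,"dz": 0.015,"rx": 0,"ry": 0,"rz": 0,"fingers": -1},
  {"dx": 0.002,"dy": 0.01,"dz": 0.02,"rx": 0,"ry": 0,"rz": 0,"fingers": -1},
  {"dx": 0.002,"dy": 0.01,"dz": 0.021,"rx": 0,"ry": 0,"rz": 0,"fingers": -1},
  {"dx": 0.002,"dy": 0.01,"dz": 0.021,"rx": 0,"ry": 0,"rz": 0,"fingers": -1},
  {"dx": 0.002,"dy": 0.01,"dz": 0.021,"rx": 0,"ry": 0,"rz": 0,"fingers": -1},
])

```text
time_s: 15.4
position: [0.4446, -0.2744, 0.1752]
eef_rot: [-3.142, 0.0, 3.036]
wrist_force: [0.9, -0.7, -3.1]
width: 0.0196
finger_force: 35.0
```

move_arm([
  {"dx": 0,"dy": 0,"dz": 0,"rx": 0,"ry": 0,"rz": 0,"fingers": -1},
  {"dx": 0,"dy": 0,"dz": 0,"rx": 0,"ry": 0,"rz": 0,"fingers": -1},
  {"dx": 0,"dy": 0,"dz": 0,"rx": 0,"ry": 0,"rz": 0,"fingers": -1},
  {"dx": 0,"dy": 0,"dz": 0,"rx": 0,"ry": 0,"rz": 0,"fingers": -1},
  {"dx": 0,"dy": 0,"dz": 0,"rx": 0,"ry": 0,"rz": 0,"fingers": -1},
  {"dx": 0,"dy": 0,"dz": 0,"rx": 0,"ry": 0,"rz": 0,"fingers": -1},
  {"dx": 0,"dy": 0,"dz": 0,"rx": 0,"ry": 0,"rz": 0,"fingers": -1},
  {"dx": 0,"dy": 0,"dz": 0,"rx": 0,"ry": 0,"rz": 0,"fingers": -1},
])

```text
time_s: 16.2
position: [0.4446, -0.2743, 0.1752]
eef_rot: [-3.142, 0.0, 3.036]
wrist_force: [0.3, -0.8, -2.7]
width: 0.0198
finger_force: 35.0
```

Run:
```python
from h import *
s,w=snap("wg");c=camera("scene")
pickle.dump((s,c),open("pics/f3.pkl","wb"))
print(s["position"],s["eef_rot"],abs(s["qvel"]).max(),s["wrist_force"],s["width"])
g=cv2.convertScaleAbs(w["color"][135:195,185:325,::-1],alpha=1.6)
W=cv2.resize(g,(700,300),interpolation=cv2.INTER_CUBIC)
S=cv2.resize(c["color"][115:157,195:265,::-1],(500,300),interpolation=cv2.INTER_CUBIC)
cv2.imwrite("pics/wg.png",np.vstack([W,np.pad(S,((0,0),(0,200),(0,0)))]))
```

```text
[ 0.44460407 -0.2743075   0.17516295] [-3.14157874e+00  1.50721423e-05  3.03607157e+00] 0.0018156616915662419 [ 0.28266926 -0.80913565 -2.74554488] 0.01981222537556029
```

View pics/wg.png

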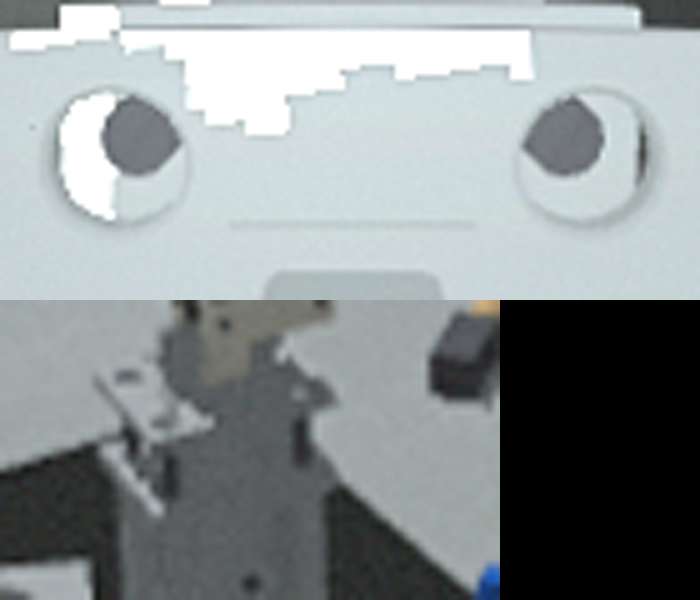

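Now the studs are symmetric in the holes: tips at about (142,136) and (564,136), rims at (119,158) and (586,159). One numeric check remains.

Run:
```python
from h import *
s,w=pickle.load(open("pics/wg.pkl","rb"))
s0={"eef_rot":[0,0,0],"position":[0,0,0]}
f=lambda p,z:plane(w,(p[0]/5+185-.4,p[1]/5+135-.4),z,s0)
zt=s["position"][2]-.15
H=[f((119,158),.007),f((586,159),.007)];T=[f((142,136),zt),f((564,136),zt)]
print(np.round(T,4),np.round(H,4),(np.mean(T,0)-np.mean(H,0)).round(4))
```

```text
[[ 0.041  -0.0279  0.0252]
 [ 0.0411  0.0245  0.0252]] [[ 0.0412 -0.028   0.007 ]
 [ 0.0411  0.0245  0.007 ]] [-0.0001  0.      0.0182]
```

The holes are lined up with the studs to within about 0.1 mm and the gap is about 10 mm. The arm is still and holding a level cover, so I hand in.

```bash
python3 -c "
from bench import sign_off
print(sign_off())"
```

```text
the job is handed in; nothing more can be done
None
```

The cover is gripped and hovering level over the studded housing, its two visible front holes lined up with the studs to about 0.1 mm and its plate about 10 mm above the tips, and the job is handed in.

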